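# Square a stack of gift tags in the corner and load the feeder

## Task

Take the banded stack of gift tags out of its blue tray, set it down flat on the squaring board a little short of both metal fences, let go, and slide it square into the corner so that its end touches the long end fence and its long side touches the short side fence, and let go again. Then grip the squared stack by the end that reaches past the side fence, set it on the grey loading deck of the blue tag feeder and slide it lengthwise under the cover until it is fully home against the stop, and let go. Keep the stack flat throughout and leave all the other things on the table where they are.

Things in the scene. Friction and masses are not known exactly. Their poses are not given: they have to be found in the camera images.
- tags: Banded stack of gift tags, one rigid block with a red band: 88 mm long (its x), 56 mm wide (its y), 16 mm thick (z). Both ends are alike. Origin: centre of its underside. 55 to 115 g. It starts lying flat in the blue tray, its length along the tray's length to within 0.03 rad.
- stock_tray: Blue plastic tray, fixed, 104 mm (x) by 70 mm (y), origin at the centre of its underside. Base 4 mm thick. Walls 4 mm thick, 22 mm high from the table (2 mm above the stack's top): whole walls across both ends, but on the long sides only the last 24 mm at each end. The middle 56 mm of each long side is open, so there alone the stack can be gripped across its width. Inside 96 x 62 mm.
- squaring_board: Pale wooden board, fixed, 123 mm (x) by 98 mm (y) by 4 mm thick, origin at the centre of its underside. Two aluminium fences 8 mm thick rise 14 mm above the board: the end fence along the whole +x edge; the side fence on the +y edge only along the 48 mm next to the corner, so that 40 mm of a squared stack reach past it.
- corner (a point): Inner corner where the faces of the two fences meet, on the board's top (4 mm above the table). Axes as the board's: the end fence's face is x = 0, the side fence's face y = 0; the board lies towards -x and -y (to x = -115 mm, y = -90 mm). The side fence covers x = -48 to 0 mm. A squared stack lies along x with its origin at (-44, -28, 0) mm.
- tag_feeder: Tag feeder, fixed, 160 mm (x) by 96 mm (y), origin at the centre of its underside. Grey base plate 4 mm thick; its -x part (x = -80 to 8 mm) is the open loading deck, and at +x stands a blue cover with a throat that opens towards -x. Highest point about 41 mm above the table.
- stop (a point): Centre of the stop face inside the feeder's throat, at deck level (4 mm above the table); axes as the feeder's, the stack goes in along +x. Throat 61 mm wide, 24 mm high. Cover: x = -38 to 0 mm, top 30 mm above the deck. Side cheeks: x = -34 to 0 mm, flared outwards from there to x = -44. Fully home, the stack's origin is at (-44, 0, 0) mm, either end first; its rear 50 mm stay in the open.
- red_stapler: Bystander: red and black stapler, 135 x 34 x 49 mm, origin at the centre of its underside. Leave alone.
- orange_glue: Bystander: orange and white glue stick standing upright, diameter 26 mm, 97 mm high, origin under its centre. Leave alone.
- gold_tie_jar: Bystander: clear jar of gold twist ties, 74 x 76 x 105 mm, origin under its centre. Leave alone.
- stamp: Bystander: date stamp with black foot and wooden handle, 30 x 50 x 87 mm, origin under its centre. Leave alone.
- red_tape: Bystander: red tape roll lying flat, diameter 72 mm, 25 mm high, origin under its centre. Leave alone.
- tin: Bystander: small dark red tin with a yellow lid, diameter 66 mm, 57 mm high, origin under its centre. Leave alone.

How it is judged (in metres and radians):
On the way, in this order (a step that is already met when the one before it is completed fails the run):
1. the stack lies flat on the squaring board, let go, short of both fences (at least 3 mm from each) (z of tags in the frame of corner between -0.003 and 0.003 m and angle between tags's own z axis and vertical below 0.05 rad and contact force between the fingers and tags below 0.05 N and linear speed of tags below 0.02 m/s and x of tags in the frame of corner between -0.09 and -0.047 m and y of tags in the frame of corner between -0.08 and -0.031 m), for 0.1 s.
2. the stack lies square in the corner, let go: its end within 3 mm of the end fence, its side within 3 mm of the side fence, straight to 0.06 rad (z of tags in the frame of corner between -0.003 and 0.003 m and angle between tags's own z axis and vertical below 0.05 rad and contact force between the fingers and tags below 0.05 N and linear speed of tags below 0.02 m/s and x of tags in the frame of corner between -0.047 and -0.041 m and y of tags in the frame of corner between -0.031 and -0.025 m and angle between the x axis of tags and the x axis of corner, either way round below 0.06 rad), for 0.2 s.
At the end, for the whole second after the job is handed in: The stack lies flat on the feeder's deck, under the cover, its leading end within 3.5 mm of the stop, straight to 0.08 rad, let go and at rest (x of tags in the frame of stop above -0.0475 m and y of tags in the frame of stop between -0.006 and 0.006 m and z of tags in the frame of stop between -0.003 and 0.003 m and angle between the x axis of tags and the x axis of stop, either way round below 0.08 rad and angle between tags's own z axis and vertical below 0.05 rad and contact force between the fingers and tags below 0.05 N and linear speed of tags below 0.01 m/s); the robot touches nothing.
It fails at once if a bystander is moved more than 15 mm (distance of any of red_stapler, orange_glue, gold_tie_jar, stamp, red_tape, tin from where it was at the start of the episode above 0.015 m).
It fails at once if the stack is tipped more than about 35 degrees from flat (angle between tags's own z axis and vertical above 0.6 rad).
It also fails if it takes over 72 s, if anything falls off the work surface, if the arm or the gripper's body presses on something with over 40 N, if the wrist force passes 120 N, or if a joint passes its speed limit or range.

## Robot

A 6-joint arm with a two-finger parallel gripper is mounted at the origin on the work surface; the furniture and walls round the work are solid. World frame = base frame: x ahead of the robot, y to its left, z up, the work surface at z = 0. Lengths are in mm, angles in rad, forces in N, time in s.
With the tool pointing down it reaches from about 425 to 950 mm from the base axis. Payload 3.5 kg.
Tool frame: the origin (TCP) lies on the centre line of the jaws, within the pads' length; the fingertips stand 8 mm ahead of it and the grasp point (between the pads) lies 11 mm behind it; z points along the fingers, y is the line along which they close (so a half turn about z gives the same grasp; the last joint's range is limited). The gripper opens to 85 mm and grips with 20 to 120 N. Pads are 22 mm wide; open, the fingers measure 114 mm over their backs; the gripper's body (76 mm by 85 mm) begins 54 mm behind the grasp point. The pads swing forward as they close: fully open they stand 13 mm farther back than shut.
Start: joints at [1.18, 0.286, 1.577, -0, 1.279, -0.15], TCP at [160.937, 655.519, 212.525] pointing down, gripper open.
Joint ranges: [-2.77, 2.77], [-0.9, 2.22], [0.21, 2.48], [-1.53, 4.67], [0.24, 2.81], [-2.84, 2.84]. Speed limits (rad/s): [2.79, 2.79, 3.14, 3.14, 3.14, 3.14].

## Interface

Orientations are given as a unit quaternion [w, x, y, z].
In Python, from workcell import env gives the robot as it stands. The module is installed in compiled form; this text tells all that it offers. Calls block until the motion is done:
- env.movep(position, orientation): joint-space move of the TCP to a pose.
- env.move_straight(position, ori=None, speed=150, threshold=None): straight line of the TCP; ori=None keeps the orientation; speed is the mean speed in mm/s. With threshold (N) it stops when the force on the tool has changed by that much, and returns True; else False.
- env.move_joints(angles): joint-space move.
- env.gripper_to(opening, strength=None): finger opening in mm; strength is the grip in N (None keeps the last); returns when the fingers have stopped.
- env.dwell(seconds).
- env.inverse_kinematics(position, orientation): joint angles nearest the present ones, or None.
- env.snapshot(name): name is "scene" or "side" or "wrist"; returns a dict with "pixels" (400x640x3 uint8, red, green, blue), "camera_matrix" (3x3 intrinsics, pixels), "cam_to_world" (4x4, takes a point from camera to world coordinates). Camera axes: x right, y up, looking along -z (the intrinsics and any distortion apply to the point x, -y, -z); pixel columns grow to the right and rows downward; lengths in mm; the calibration is good to about 2 mm. The wrist camera is an equidistant fisheye: a pixel r from the principal point sees the ray r / f radians off the axis. A picture is of the moment at which its call begins. There is no depth.
A pose or a line that the arm cannot do raises env.Unreachable and nothing moves.
- env.close_job(): hands the job in; it is judged then, once.
Readings, each from a call of its own:
- env.current_time_s(): time.
- env.current_joint_pos(): joint angles.
- env.current_qvel(): joint speeds.
- env.current_tau(): joint torques, N m.
- env.current_tcp_pos(): TCP position.
- env.current_eef_rot(): TCP orientation.
- env.current_force(): force on the tool from outside, world axes, zero at the start.
- env.current_wrist_torque(): the same for the moment, N m.
- env.current_gripper_width(): finger opening in mm.
- env.current_gripper_force(): force on a finger pad.
Only numpy, scipy, OpenCV 4.12 (cv2) and the standard library are available. Lean on these libraries where they do the work, as an engineer would, in place of code of your own. Each camera call takes 0.05 s, during which the arm holds its last target. There are 200 camera calls.

## Working session

There is one attempt and no reset: what is moved stays moved. The work goes in short steps, each a Python script; the robot and the scene stay as the last script left them, time stands still between calls to the robot, and variables do not carry over. Pictures are saved under pics/ and viewed, at most 13 in all, crops included, and the job is handed in when it is done.

```bash
mkdir -p pics; cat > h.py <<'E'
import numpy as np, cv2
from workcell import env
def snap(n,f):
    s=env.snapshot(n); cv2.imwrite('pics/'+f+'.png',cv2.cvtColor(s['pixels'],cv2.COLOR_RGB2BGR))
    np.savez('pics/'+f+'.npz',p=s['pixels'],K=s['camera_matrix'],T=s['cam_to_world']); return s
def load(f): 
    d=np.load('pics/'+f+'.npz'); return d['p'],d['K'],d['T']
def ray(uv,K,T,fish=False):
    uv=np.atleast_2d(np.array(uv,float)); x=(uv[:,0]-K[0,2])/K[0,0]; y=(uv[:,1]-K[1,2])/K[1,1]
    if fish:
        r=np.hypot(x,y)+1e-12; d=np.c_[np.sin(r)*x/r,-np.sin(r)*y/r,-np.cos(r)]
    else: d=np.c_[x,-y,-np.ones_like(x)]
    d=d@T[:3,:3].T; return T[:3,3],d/np.linalg.norm(d,axis=1)[:,None]
def onplane(uv,K,T,z,fish=False):
    o,d=ray(uv,K,T,fish); return o+d*((z-o[2])/d[:,2])[:,None]
def tri(a,b):
    (o1,d1),(o2,d2)=a,b
    d1=d1[0];d2=d2[0]; t=np.linalg.lstsq(np.c_[d1,-d2],o2-o1,rcond=None)[0]
    p,q=o1+t[0]*d1,o2+t[1]*d2; return (p+q)/2,np.linalg.norm(p-q)
def project(P,K,T,fish=False):
    P=np.atleast_2d(P); c=(P-T[:3,3])@T[:3,:3]; x,y,z=c[:,0],-c[:,1],-c[:,2]
    if fish:
        r=np.hypot(x,y); a=np.arctan2(r,z); u=a*x/r; v=a*y/r
    else: u,v=x/z,y/z
    return np.c_[u*K[0,0]+K[0,2],v*K[1,1]+K[1,2]]
def Q(yaw): # tool down, tool x axis at yaw
    return np.array([0,np.cos(yaw/2),np.sin(yaw/2),0])
E
python3 - <<'E'
from h import *
ims=[]
for n in('scene','side','wrist'):
    s=snap(n,n+'0'); print(n,s['camera_matrix'].round(1).tolist(),s['cam_to_world'].round(3).tolist())
print(env.current_eef_rot(),env.current_time_s())
E
```

```text
scene [[441.6, 0.0, 317.2], [0.0, 441.6, 203.9], [0.0, 0.0, 1.0]] [[0.584, 0.575, -0.573, -80.603], [-0.812, 0.405, -0.42, -441.721], [-0.009, 0.711, 0.704, 743.58], [0.0, 0.0, 0.0, 1.0]]
side [[365.7, 0.0, 320.3], [0.0, 365.7, 200.6], [0.0, 0.0, 1.0]] [[-0.991, 0.075, -0.108, 341.864], [-0.132, -0.619, 0.774, 707.428], [-0.009, 0.782, 0.624, 651.834], [0.0, 0.0, 0.0, 1.0]]
wrist [[309.7, 0.0, 321.5], [0.0, 309.7, 197.5], [0.0, 0.0, 1.0]] [[0.24, -0.929, -0.283, 87.666], [0.971, 0.229, 0.072, 672.802], [-0.002, -0.292, 0.957, 372.739], [0.0, 0.0, 0.0, 1.0]]
[-2.33356153e-04  1.20092753e-01  9.92762256e-01 -8.82972478e-04] 0.15
```

View pics/scene0.png

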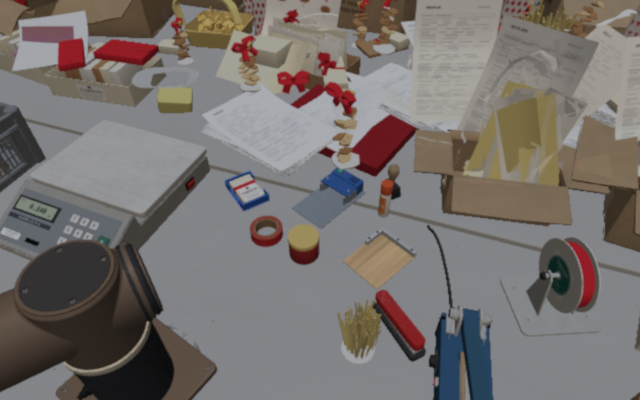

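View pics/side0.png

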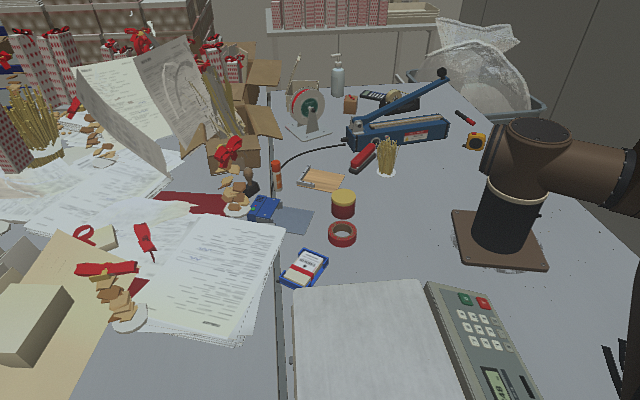

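View pics/wrist0.png

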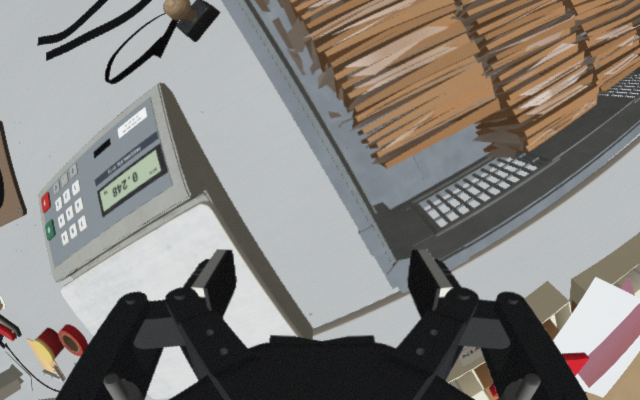

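The scene view shows the tray at about (246,190), the feeder at (335,195) and the board at (380,258). The side view shows the tray at (304,267), the feeder at (270,210) and the board at (322,177). The wrist view only shows the scale, so I'll get rough positions and then look from above.

```bash
python3 - <<'E'
from h import *
p,K,T=load('scene0'); p2,K2,T2=load('side0')
for n,a,b in[('tray',(246,190),(304,267)),('feeder',(335,195),(275,212)),('board',(380,258),(322,177)),('corner',(380,233),(307,185)),
 ('tin',(304,243),(343,203)),('tape',(266,231),(342,234)),('glue',(385,198),(277,175)),('stamp',(393,183),(251,182)),('stapler',(400,322),(363,155)),('jar',(358,330),(387,160))]:
    print(n,onplane(a,K,T,10).round()[0],onplane(b,K2,T2,10).round()[0],[x.round(1) for x in tri(ray(a,K,T),ray(b,K2,T2))])
# wide view: pose above the middle
for c in [(400,60,330),(400,110,300),(450,60,300),(420,90,250)]:
    for y in np.linspace(-3,3,13):
        q=env.inverse_kinematics(c,Q(y))
        if q is not None: print(c,round(y,2),np.round(q,2))
E
```

```text
tray [456. 166.  10.] [458. 157.  10.] [array([455.5, 162.7,  14.5]), np.float64(4.3)]
feeder [567. -21.  10.] [569. -25.  10.] [array([567. , -22.1,  11.6]), np.float64(2.5)]
board [ 462. -206.   10.] [ 463. -204.   10.] [array([ 463.4, -205.6,    9. ]), np.float64(0.6)]
corner [ 523. -171.   10.] [ 502. -158.   10.] [array([ 511.9, -169.7,    8.6]), np.float64(19.7)]
tin [403. -51.  10.] [389. -86.  10.] [array([388.5, -61.7,  30.3]), np.float64(1.9)]
tape [382.  39.  10.] [381.  38.  10.] [array([381.4,  38.7,  10.6]), np.float64(0.4)]
glue [ 627. -125.   10.] [ 603. -199.   10.] [array([ 587.1, -142.2,   50.4]), np.float64(1.3)]
stamp [ 685. -114.   10.] [ 673. -153.   10.] [array([ 661.8, -124.2,   31.7]), np.float64(0.8)]
stapler [ 353. -311.   10.] [ 344. -347.   10.] [array([ 343.2, -315. ,   28.9]), np.float64(2.6)]
jar [ 294. -257.   10.] [ 266. -326.   10.] [array([ 271.9, -265.8,   48.3]), np.float64(4.4)]
(400, 60, 330) -3.0 [-0.1  -0.42  2.03 -0.    1.52 -1.82]
(400, 60, 330) -2.5 [-0.1  -0.42  2.03 -0.    1.52 -2.32]
(400, 60, 330) -2.0 [-0.1  -0.42  2.03 -0.    1.52 -
[... 1899 characters left out ...]
1.43 -1.52]
(420, 90, 250) -3.0 [-0.03 -0.31  2.1  -0.    1.35 -1.74]
(420, 90, 250) -2.5 [-0.03 -0.31  2.1  -0.    1.35 -2.24]
(420, 90, 250) -2.0 [-0.03 -0.31  2.1  -0.    1.35 -2.74]
(420, 90, 250) -1.0 [-0.03 -0.31  2.1  -0.    1.35  2.54]
(420, 90, 250) -0.5 [-0.03 -0.31  2.1  -0.    1.35  2.04]
(420, 90, 250) 0.0 [-0.03 -0.31  2.1  -0.    1.35  1.54]
(420, 90, 250) 0.5 [-0.03 -0.31  2.1  -0.    1.35  1.04]
(420, 90, 250) 1.0 [-0.03 -0.31  2.1  -0.    1.35  0.54]
(420, 90, 250) 1.5 [-0.03 -0.31  2.1  -0.    1.35  0.04]
(420, 90, 250) 2.0 [-0.03 -0.31  2.1  -0.    1.35 -0.46]
(420, 90, 250) 2.5 [-0.03 -0.31  2.1  -0.    1.35 -0.96]
(420, 90, 250) 3.0 [-0.03 -0.31  2.1  -0.    1.35 -1.46]
```

```bash
python3 - <<'E'
from h import *
import os
q=Q(1.55)
for n,c in[('t1',(430,95,200)),('t2',(490,95,200)),('f1',(590,-90,200)),('f2',(540,-90,200)),('b1',(490,-275,200)),('b2',(430,-275,200))]:
    try: env.movep(c,q)
    except env.Unreachable: print('unreach',n); continue
    env.dwell(.1); s=snap('wrist',n); print(n,env.current_time_s(),env.current_tcp_pos().round(1))
ims=[cv2.imread(f'pics/{n}.png') for n in('t1','f1','b1')]
cv2.imwrite('pics/m.png',np.vstack([cv2.resize(np.hstack([i[:300,100:540] for i in ims[:2]]),(800,273)),cv2.resize(np.hstack([ims[2][:300,100:540],cv2.imread('pics/t2.png')[:300,100:540]]),(800,273))]))
E
```

```text
t1 2.525 [430.1  95.5 200. ]
t2 3.025 [489.1  95.3 199.6]
f1 4.025 [589.5 -88.2 200.2]
f2 4.4917 [540.7 -89.5 200.5]
b1 5.4333 [ 490.7 -273.5  199.9]
b2 5.9333 [ 431.  -274.7  200.4]
```

View pics/m.png

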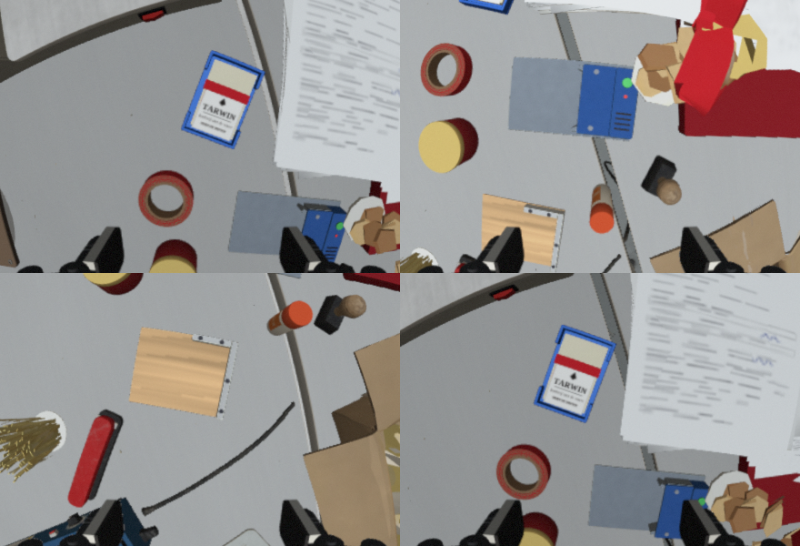

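The montage shows everything clearly (factor 0.909, 100 px offset): tags at t1 px ≈(344,108), feeder deck at f1 ≈(259,105) with the cover at ≈(325,110) to +x, and the wooden board at b1 ≈(298,107) with its fences at +x and +y.

```bash
cat > seg.py <<'E'
from h import *
def comp(mask,seed=None,near=None):
    n,l,st,ce=cv2.connectedComponentsWithStats(mask.astype(np.uint8))
    best=[i for i in range(1,n) if st[i,4]>150]
    if near is not None: best.sort(key=lambda i:np.hypot(*(ce[i]-near)))
    return l==best[0]
def rect(mask,K,T,z,hull=True):
    c=max(cv2.findContours(mask.astype(np.uint8),cv2.RETR_EXTERNAL,cv2.CHAIN_APPROX_NONE)[0],key=cv2.contourArea)[:,0]
    w=onplane(c,K,T,z,True)[:,:2].astype(np.float32)
    (cx,cy),(a,b),an=cv2.minAreaRect(w); an=np.radians(an)
    if b>a: a,b,an=b,a,an+np.pi/2
    an=(an+np.pi/2)%np.pi-np.pi/2
    return np.array([cx,cy,a,b]),an
def masks(p):
    h=cv2.cvtColor(p,cv2.COLOR_RGB2HSV).astype(int); H,S,V=h[...,0],h[...,1],h[...,2]
    return H,S,V
E
python3 - <<'E'
from seg import *
out=[]
def show(p,m): q=p.copy(); q[m]=(255,0,255); return q[:230,150:490]
for f in('t1','t2'):
    p,K,T=load(f);H,S,V=masks(p)
    blue=(H>95)&(H<125)&(S>130)
    u=project([456,163,12],K,T,True)[0]
    bm=comp(blue,near=u); r,a=rect(bm,K,T,22); print(f,'tray z22',r.round(1),round(a,3))
    c=max(cv2.findContours(bm.astype(np.uint8),cv2.RETR_EXTERNAL,cv2.CHAIN_APPROX_NONE)[0],key=cv2.contourArea)
    tm=cv2.fillPoly(np.zeros(p.shape[:2],np.uint8),[cv2.convexHull(c)],1).astype(bool)&~(((H>90)&(H<130)&(S>60)))
    tm=cv2.morphologyEx(tm.astype(np.uint8),cv2.MORPH_OPEN,np.ones((5,5)))>0
    tm=comp(tm,near=u)
    for z in(16,20,24): r,a=rect(tm,K,T,z); print(f,'tags',z,r.round(1),round(a,3))
    out.append(show(p,tm))
for f in('b1','b2'):
    p,K,T=load(f);H,S,V=masks(p)
    u=project([463,-206,4],K,T,True)[0]; print(p[int(u[1]),int(u[0])],[X[int(u[1]),int(u[0])] for X in(H,S,V)])
    wm=comp((H<25)&(S>60)&(V>100),near=u)
    for z in(0,4,8): r,a=rect(wm,K,T,z); print(f,'board',z,r.round(1),round(a,3))
    out.append(show(p,wm))
for f in('f1','f2'):
    p,K,T=load(f);H,S,V=masks(p)
    u=project([540,-15,4],K,T,True)[0].astype(int); print([X[u[1],u[0]] for X in(H,S,V)],[X[u[1]+60,u[0]] for X in(H,S,V)])
    bl=comp((H>95)&(H<125)&(S>130),near=project([600,-25,30],K,T,True)[0]); r,a=rect(bl,K,T,34); print(f,'cover',r.round(1),round(a,3))
    dm=comp((abs(H-H[u[1],u[0]])<8)&(abs(S-S[u[1],u[0]])<14)&(abs(V-V[u[1],u[0]])<14),near=u)
    for z in(0,4,8): r,a=rect(dm,K,T,z); print(f,'deck',z,r.round(1),round(a,3))
    out.append(show(p,dm)); out.append(show(p,bl))
o=np.vstack([np.hstack(out[0:2]),np.hstack(out[2:4]),np.hstack(out[4:6])]); o=cv2.resize(o,(591,600))
cv2.imwrite('pics/seg.png',cv2.cvtColor(o,cv2.COLOR_RGB2BGR))
E
```

```text
t1 tray z22 [456.1 165.7 103.   68.7] 1.184
t1 tags 16 [457.  164.6  88.5  58.2] 1.191
t1 tags 20 [456.7 164.6  87.5  57.5] 1.191
t1 tags 24 [456.4 164.7  86.5  56.8] 1.191
t2 tray z22 [456.4 165.7 102.9  69. ] 1.185
t2 tags 16 [456.3 164.5  88.9  58.1] 1.198
t2 tags 20 [456.7 164.5  87.9  57.4] 1.198
t2 tags 24 [457.1 164.6  86.8  56.8] 1.198
[213 178 132] [np.int64(17), np.int64(97), np.int64(213)]
b1 board 0 [ 462.1 -200.5  116.4   98.5] -0.214
b1 board 4 [ 462.5 -200.5  115.1   97.4] -0.214
b1 board 8 [ 462.8 -200.4  113.8   96.3] -0.214
[213 178 132] [np.int64(17), np.int64(97), np.int64(213)]
b2 board 0 [ 463.1 -200.7  117.2   98.6] -0.213
b2 board 4 [ 462.7 -200.7  115.9   97.5] -0.213
b2 board 8 [ 462.4 -200.7  114.6   96.4] -0.213
[np.int64(106), np.int64(40), np.int64(154)] [np.int64(90), np.int64(6), np.int64(177)]
f1 cover [597.1 -19.8  81.1  64.6] 1.439
f1 deck 0 [547.1 -13.  153.6  95.7] -0.13
f1 deck 4 [547.6 -13.1 151.9  94.7] -0.13
f1 deck 8 [548.  -13.1 150.2  93.6] -0.13
[np.int64(106), np.int64(42), np.int64(151)] [np.int64(95), np.int64(9), np.int64(170)]
f2 cover [597.2 -20.   81.3  65.6] 1.446
f2 deck 0 [545.9 -13.1 150.4  95.7] -0.136
f2 deck 4 [545.8 -13.1 148.7  94.7] -0.136
f2 deck 8 [545.7 -13.1 147.1  93.6] -0.136
```

View pics/seg.png

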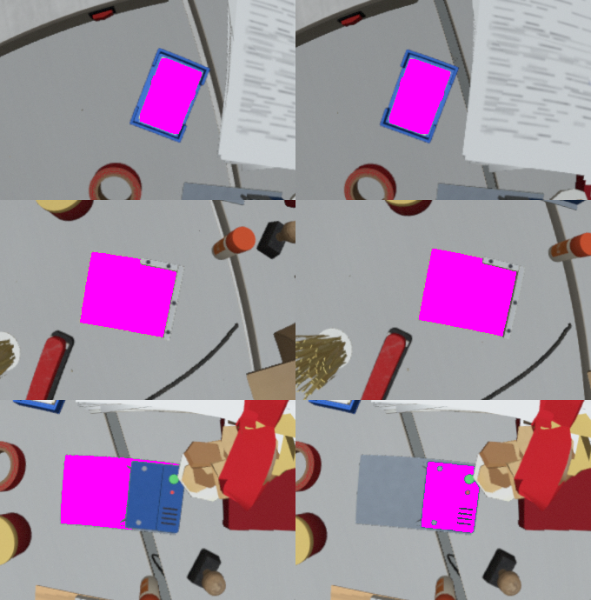

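Both views agree: tags (456.7,164.5) with top at z≈20 and yaw 1.195; board at z≈4 with yaw −0.213, giving the corner at (527.5,−172.7); feeder yaw −0.131, stop at (602.5,−20.6). The masks cover the right surfaces, so I'll pick up the stack now.

```bash
cat >> h.py <<'E'
CO=np.array([527.5,-172.7]);CY=-0.2135
ST=np.array([602.5,-20.6]);SY=-0.131
def R(a): return np.array([[np.cos(a),-np.sin(a)],[np.sin(a),np.cos(a)]])
def W(o,a,x,y,z): return [*(o+R(a)@[x,y]),z]
def stat(m): print(m,'t',round(env.current_time_s(),2),'tcp',env.current_tcp_pos().round(1),'F',env.current_force().round(1),'w',round(env.current_gripper_width(),1),'gf',np.round(env.current_gripper_force(),1))
E
python3 - <<'E'
from h import *
p=[456.7,164.5];q=Q(1.195)
env.movep([*p,110],q); env.gripper_to(85)
env.move_straight([*p,40],q); print(env.move_straight([*p,13],speed=60,threshold=6)); env.dwell(.2); stat('down')
env.gripper_to(50,40); env.dwell(.2); stat('grip')
env.move_straight([*p,60],speed=100); stat('lift')
E
```

```text
False
down t 9.22 tcp [457.1 164.6  13.3] F [-0.7 -0.2  0.2] w 85.1 gf 0.0
grip t 9.86 tcp [456.7 164.5  13. ] F [-1.5 -0.   0.6] w 50.1 gf 0.0
lift t 10.47 tcp [456.5 164.5  59.9] F [-0.1 -0.1 -0.4] w 49.9 gf 0.0
```

```bash
python3 - <<'E'
from h import *
snap('wrist','g1'); s=snap('side','g1s')
a=cv2.imread('pics/g1.png'); b=cv2.resize(cv2.imread('pics/g1s.png')[200:330,200:400],(640,416))
cv2.imwrite('pics/g1m.png',cv2.resize(np.vstack([a,b]),(470,600)))
E
```

```text
(no output)
```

View pics/g1m.png

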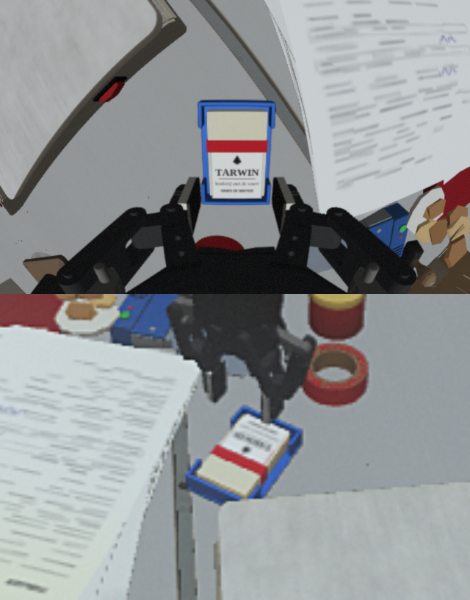

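The stack is still in the tray at wrist px ≈(325,210), and the fingers passed it. I'll check the fingertip and stack geometry from the images.

```bash
python3 - <<'E'
from seg import *
p,K,T=load('g1');p2,K2,T2=load('g1s')
H,S,V=masks(p)
u=project([456.7,164.5,20],K,T,True)[0]; print('tags expected px',u, 'in side',project([456.7,164.5,20],K2,T2)[0],'tcp px',project([456.7,164.5,60],K,T,True)[0],project([456.7,164.5,60],K2,T2)[0])
for w,s in [((266,245),(290.2,246)),((266,245),(314,253.6)),((377,245),(314,253.6)),((377,245),(290.2,246))]: print([x.round(1) for x in tri(ray(w,K,T,True),ray(s,K2,T2))])
tm=comp(cv2.morphologyEx((((H<30)&(S<120)&(V>150))|((H>165)&(S>120))|((H<8)&(S>120))).astype(np.uint8),cv2.MORPH_OPEN,np.ones((3,3))),near=u)
r,a=rect(tm,K,T,20);print(r,a)
E
```

```text
tags expected px [323.02865809 214.5212227 ] in side [304.03082145 266.47188164] tcp px [323.40988691 238.5257192 ] [303.36511176 254.26442988]
[array([463.5, 213.8, 146. ]), np.float64(21.3)]
[array([431. , 180. ,  81.1]), np.float64(1.6)]
[array([465. ,  99.9, -16. ]), np.float64(42.9)]
[array([485.1, 158.4,  76.8]), np.float64(2.6)]
[461.00445557 176.32948303  55.84121323  15.70634937] -0.37752252559468946
```

```bash
python3 - <<'E'
from h import *
p=[456.7,164.5];q=Q(1.195)
env.gripper_to(72); env.move_straight([*p,16],q,speed=120); env.dwell(.2); stat('pre')
hit=env.move_straight([*p,-8],speed=20,threshold=4); stat(hit)
z=env.current_tcp_pos()[2]
if hit: env.move_straight([*p,z+2.5],speed=40)
env.dwell(.1); s=snap('wrist','g2'); env.gripper_to(50,40); env.dwell(.2); stat('grip')
E
```

```text
pre t 11.64 tcp [457.6 164.6  17. ] F [-0.2 -0.7  0.6] w 71.8 gf 0.0
False t 12.99 tcp [456.8 164.5  -7.8] F [ 0.7 -0.2 -0.2] w 71.9 gf 0.0
grip t 13.63 tcp [457.2 164.6  -7.5] F [0.7 0.3 4.9] w 54.0 gf 42.8
```

```bash
python3 - <<'E'
from h import *
p=[456.7,164.5]
env.move_straight([*p,80],speed=80); env.dwell(.1); stat('lift')
snap('wrist','g3'); snap('side','g3s')
a=cv2.imread('pics/g3.png'); b=cv2.resize(cv2.imread('pics/g3s.png')[180:310,200:400],(640,416))
cv2.imwrite('pics/g3m.png',cv2.resize(np.vstack([a,b]),(470,600)))
E
```

```text
lift t 14.98 tcp [456.2 164.4  79.3] F [ 0.9 -0.2 -0.4] w 54.3 gf 42.2
```

View pics/g3m.png

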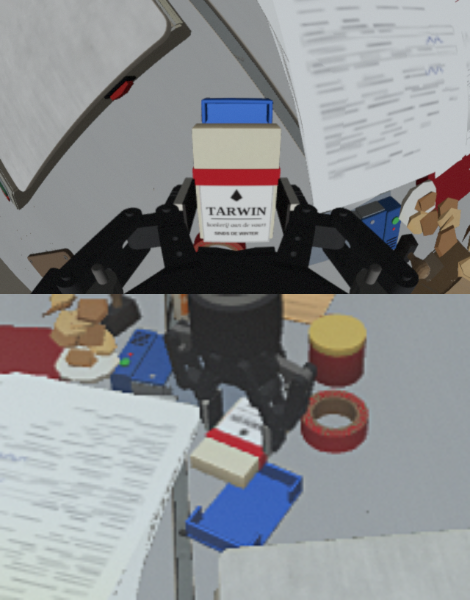

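The stack is held and level, with the empty tray below it. Next I'll place it on the board, short of both fences.

```bash
python3 - <<'E'
from h import *
q=Q(CY); w=lambda z:W(CO,CY,-64,-52,z)
env.movep(w(100),q); env.dwell(.1); env.move_straight(w(10),q,speed=120); env.dwell(.2); stat('above')
print(env.move_straight(w(-7.5),speed=25,threshold=4)); env.dwell(.1); stat('down')
env.gripper_to(74); env.dwell(.35); stat('open')
z=env.current_tcp_pos()[2]
# back up clear to look
env.move_straight(w(70),speed=150); env.dwell(.1); snap('wrist','p1'); stat('up')
cv2.imwrite('pics/p1c.png',cv2.imread('pics/p1.png')[:330,100:540])
E
```

```text
above t 17.68 tcp [ 454.6 -210.4   10.9] F [ 0.5 -0.9 -1.6] w 54.4 gf 42.2
True
down t 18.45 tcp [ 453.5 -209.7   -7.5] F [-0.4 -0.7  4.8] w 54.2 gf 42.8
open t 19.13 tcp [ 452.6 -209.    -8.2] F [-0.8 -0.1 -0.8] w 74.0 gf 0.0
up t 19.96 tcp [ 452.9 -209.3   68.5] F [ 0.2 -0.6  0.1] w 73.7 gf 0.0
```

View pics/p1c.png

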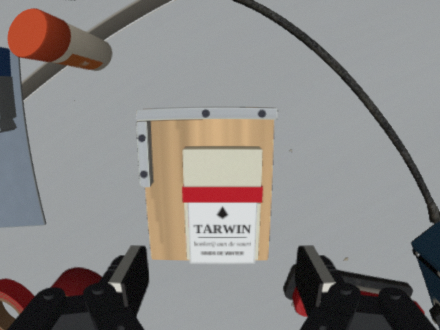

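The stack lies flat on the board, short of the end fence (crop rows 121→148) and the side fence (cols 152→183). I'll measure it against the board from this view.

```bash
cat > tagm.py <<'E'
from seg import *
def tags(f,near,o,a,ztop=20):
    # cream front edge + sides: line fits on the top face
    p,K,T=load(f); H,S,V=masks(p)
    m=((S<55)&(V>185)|((H>165)|(H<6))&(S>120))
    u=project([*near,ztop],K,T,True)[0]
    m=cv2.morphologyEx(m.astype(np.uint8),cv2.MORPH_CLOSE,np.ones((7,7)))
    m=cv2.morphologyEx(m,cv2.MORPH_OPEN,np.ones((7,7)))
    m=comp(m>0,near=u); r,an=rect(m,K,T,ztop)
    q=p.copy(); q[m]=(255,0,255); cv2.imwrite(f'pics/{f}_m.png',cv2.cvtColor(q,cv2.COLOR_RGB2BGR)[:330,100:540])
    l=R(-a)@(r[:2]-o); print(f,'local centre',l.round(1),'size',r[2:].round(1),'dyaw',round((an-a+np.pi/2)%np.pi-np.pi/2,3)); return l
E
python3 - <<'E'
from tagm import *
tags('p1',W(CO,CY,-64,-52,0)[:2],CO,CY)
p,K,T=load('p1');H,S,V=masks(p)
wm=comp((H<25)&(H>8)&(S>80)&(V>100),near=project([*W(CO,CY,-100,-10,4)],K,T,True)[0])
r,an=rect(wm,K,T,4); print('board',(R(-CY)@(r[:2]-CO)).round(1),r[2:],an-CY)
E
```

```text
p1 local centre [-65.3 -52. ] size [86.9 56.9] dyaw -0.001
board [-58.  -41.1] [112.87927246  96.46731567] 0.0026448864832488705
```

```bash
python3 - <<'E'
from h import *
q=Q(CY); c=lambda x,y,z:W(CO,CY,x,y,z)
env.move_straight(c(-95,-52,40),q,speed=150); env.move_straight(c(-95,-52,-6.5),speed=60,threshold=6); env.dwell(.1); stat('down')
env.gripper_to(50,25); env.dwell(.2); stat('grip')
f0=env.current_force()
h=env.move_straight(c(-95,-32,-6.5),speed=40); stat('near y')
h=env.move_straight(c(-95,-25.5,-6.5),speed=12,threshold=6); stat(h); y=(R(-CY)@(env.current_tcp_pos()[:2]-CO)); print(y)
h=env.move_straight(c(-79,y[1],-6.5),speed=40); stat('near x')
h=env.move_straight(c(-70,y[1],-6.5),speed=12,threshold=6); stat(h); print(R(-CY)@(env.current_tcp_pos()[:2]-CO))
snap('wrist','s1')
E
```

```text
down t 21.43 tcp [ 424.  -203.7   -6. ] F [-0.3 -0.1 -0. ] w 74.1 gf 0.0
grip t 21.93 tcp [ 424.  -203.6   -5.8] F [-1.4  1.1  5.8] w 54.8 gf 26.5
near y t 22.58 tcp [ 428.9 -183.7   -5.8] F [ 0.6 -0.9  5.5] w 54.5 gf 26.5
True t 23.04 tcp [ 429.8 -179.9   -5.7] F [-0.8 -0.8  2.6] w 54.9 gf 26.1
[-93.98445615 -27.78615922]
near x t 23.56 tcp [ 442.8 -182.7   -5.9] F [-8.6 -1.  13.1] w 54.8 gf 27.3
True t 23.89 tcp [ 442.9 -182.9   -5.8] F [-0.2 -0.1  4.3] w 54.9 gf 26.4
[-80.48857534 -27.8528531 ]
```

```bash
python3 - <<'E'
from tagm import *
stat('now'); snap('wrist','s2'); snap('scene','s2s')
try: tags('s2',W(CO,CY,-48,-28,0)[:2],CO,CY)
except Exception as e: print(e)
b=cv2.resize(cv2.imread('pics/s2s.png')[200:300,310:450],(560,400),interpolation=cv2.INTER_CUBIC)
cv2.imwrite('pics/s2m.png',cv2.resize(np.vstack([cv2.imread('pics/s2.png')[:330,40:600],b]),(460,600)))
E
```

```text
now t 23.94 tcp [ 443.  -182.9   -5.7] F [-1.8  0.3  4.5] w 54.6 gf 26.4
s2 local centre [-50.5 -28. ] size [86.6 56.7] dyaw 0.001
```

View pics/s2m.png

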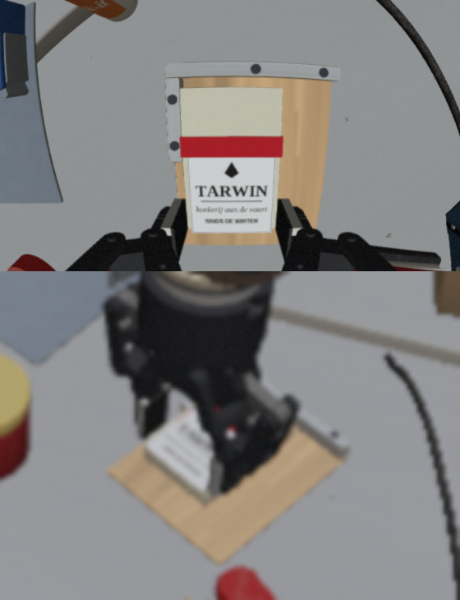

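Wrist view: the stack is straight against the side fence but about 6 mm short of the end fence (front edge at row 88, fence face at row 77). The force trip came from friction of the tips on the board, so I'll ease up slightly and continue.

```bash
python3 - <<'E'
from tagm import *
c=lambda x,y,z:W(CO,CY,x,y,z)
env.move_straight(c(-80,-27.8,-5.2),speed=20); env.dwell(.3); stat('raised')
h=env.move_straight(c(-71,-27.8,-5.2),speed=10,threshold=8); stat(h); print(R(-CY)@(env.current_tcp_pos()[:2]-CO))
env.dwell(.2);stat('rest'); snap('wrist','s3'); tags('s3',W(CO,CY,-48,-28,0)[:2],CO,CY)
E
```

```text
raised t 24.59 tcp [ 443.  -182.8   -5.5] F [-2.6 -3.2 -1.8] w 54.8 gf 26.5
True t 25.28 tcp [ 448.3 -183.9   -5.7] F [-0.2 -0.9  4.5] w 54.5 gf 26.9
[-75.01785353 -27.74991252]
rest t 25.48 tcp [ 448.2 -183.9   -5.8] F [1.  0.9 5.3] w 55.0 gf 27.0
s3 local centre [-45.  -27.9] size [86.6 56.6] dyaw -0.004
```

```bash
python3 - <<'E'
from tagm import *
c=lambda x,y,z:W(CO,CY,x,y,z)
h=env.move_straight(c(-72,-27.8,-5.2),speed=8,threshold=10); stat(h); print(R(-CY)@(env.current_tcp_pos()[:2]-CO))
env.gripper_to(72); env.dwell(.4); stat('open'); snap('wrist','s4'); tags('s4',W(CO,CY,-48,-28,0)[:2],CO,CY)
E
```

```text
True t 26.06 tcp [ 448.  -183.9   -5.7] F [-1.9 -0.1  3.7] w 55.0 gf 26.8
[-75.30813168 -27.78630262]
open t 26.77 tcp [ 448.  -184.    -5.8] F [ 0.1 -0.2 -0.2] w 72.2 gf 0.0
s4 local centre [-45.2 -27.9] size [86.3 56.9] dyaw 0.002
```

View pics/s4_m.png

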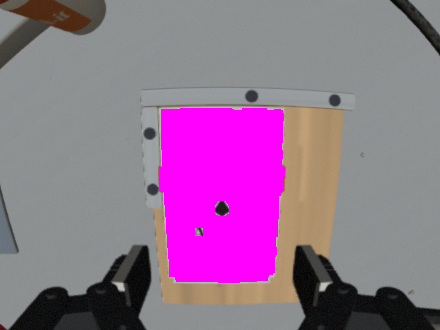

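The stack is flush against both fences (mask edges at row 108 and col 160), straight, and released. Next comes the transfer to the feeder.

```bash
python3 - <<'E'
from tagm import *
c=lambda x,y,z:W(CO,CY,x,y,z); s=lambda x,y,z:W(ST,SY,x,y,z)
env.gripper_to(50,40); env.dwell(.2); stat('grip')
env.move_straight(c(-75.5,-28.2,100),speed=100); stat('lift')
env.movep(s(-121.5,0,90),Q(SY)); env.dwell(.1); env.move_straight(s(-121.5,0,10),Q(SY),speed=110); env.dwell(.2)
h=env.move_straight(s(-121.5,0,-7.5),speed=20,threshold=4); env.dwell(.1); stat(('down',h))
snap('wrist','f3'); tags('f3',s(-91,0,0)[:2],ST,SY)
E
```

```text
grip t 27.33 tcp [ 448.1 -184.    -5.2] F [-1.8  1.6  5.2] w 54.1 gf 42.5
lift t 28.54 tcp [ 447.2 -183.9   99.1] F [ 0.3 -0.7 -1. ] w 54.3 gf 42.4
('down', True) t 31.29 tcp [481.9  -4.7  -5.2] F [1.4 0.4 5.2] w 54.2 gf 43.0
f3 local centre [-92.2  -0.2] size [87.5 56.9] dyaw -0.0
```

View pics/f3_m.png

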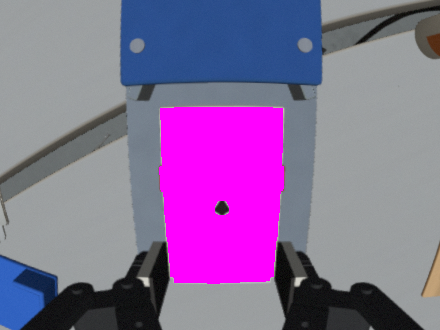

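The stack is set down on the deck, centred on the throat (tags at cols 160–284, cover at 121–321) and straight. Now I'll slide it in.

```bash
python3 - <<'E'
from tagm import *
s=lambda x,y,z:W(ST,SY,x,y,z)
env.move_straight(s(-121.5,0,-4.8),speed=20); env.dwell(.2); stat('ease')
for t in (-80,-68,-68,-68):
    h=env.move_straight(s(t,0,-4.8),speed=25 if t==-80 else 12,threshold=14); stat(h); print((R(-SY)@(env.current_tcp_pos()[:2]-ST)).round(1)); env.dwell(.15); stat('rest')
snap('wrist','f4'); cv2.imwrite('pics/f4c.png',cv2.imread('pics/f4.png')[:330,100:540])
E
```

```text
ease t 31.79 tcp [481.7  -4.7  -5.1] F [ 0.4 -0.3 -0.1] w 53.9 gf 42.5
False t 33.6 tcp [523.  -10.1  -4.8] F [-0.5  0.9 -0.9] w 53.8 gf 42.5
[-80.2   0. ]
rest t 33.75 tcp [523.1 -10.1  -4.8] F [ 0.6 -0.3 -1. ] w 54.0 gf 42.5
True t 34.46 tcp [528.2 -10.8  -5.2] F [0.  0.6 4.5] w 53.8 gf 43.0
[-75.  -0.]
rest t 34.61 tcp [528.2 -10.8  -5.2] F [ 0.5 -0.1  4.1] w 54.0 gf 43.1
True t 35.09 tcp [528.1 -10.8  -5.2] F [-1.6  0.1  3.9] w 53.7 gf 43.0
[-75.  -0.]
rest t 35.24 tcp [528.2 -10.8  -5.2] F [-1.3  0.3  2.9] w 53.9 gf 43.0
True t 35.64 tcp [527.9 -10.8  -5.2] F [-1.2  0.4  4.8] w 53.8 gf 43.0
[-75.3  -0.1]
rest t 35.79 tcp [527.8 -10.8  -5.2] F [-0.3  0.6  4.2] w 53.7 gf 42.9
```

View pics/f4c.png

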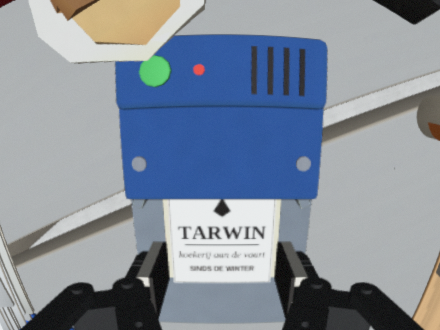

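The stack is under the cover and met a repeatable hard stop at the expected place. I'll let go, back off, and measure the rear edge.

```bash
python3 - <<'E'
from tagm import *
s=lambda x,y,z:W(ST,SY,x,y,z)
env.gripper_to(74); env.dwell(.2); stat('open')
env.move_straight(s(-75,0,60),speed=120); env.move_straight(s(-120,0,110),speed=150); env.dwell(.2); stat('up'); snap('wrist','f5')
tags('f5',s(-66,0,0)[:2],ST,SY)
p,K,T=load('f5');H,S,V=masks(p)
dm=comp((abs(H-106)<10)&(S>28)&(S<60)&(V>110),near=project(s(-110,0,4),K,T,True)[0])
c=np.argwhere(dm)[:,::-1]; w=(onplane(c,K,T,4,True)[:,:2]-ST)@R(SY); print('deck rear',np.percentile(w[:,0],.3),'y',w[abs(w[:,0]+110)<8,1].min(),w[abs(w[:,0]+110)<8,1].max())
bl=comp((H>95)&(H<125)&(S>130),near=project(s(-20,0,34),K,T,True)[0]); c=np.argwhere(bl)[:,::-1]; w=(onplane(c,K,T,34,True)[:,:2]-ST)@R(SY); print('cover front',np.percentile(w[:,0],.3))
E
```

```text
open t 36.38 tcp [527.8 -10.8  -5.3] F [ 0.2  0.4 -0.1] w 74.0 gf 0.0
up t 37.87 tcp [483.3  -4.9 109. ] F [-0.3 -0.2 -0. ] w 73.8 gf 0.0
f5 local centre [-63.6  -0.3] size [53.7 47.9] dyaw -1.57
deck rear -130.6599763074116 y -47.02304038325882 47.205776968588644
cover front -37.709656512786616
```

View pics/f5_m.png

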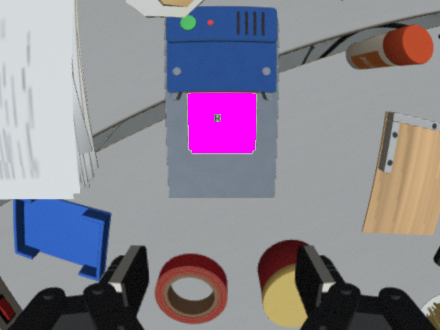

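The rear edge is at −88 mm, where it should be with the stack fully home, and it is straight and centred. Nothing else has moved, so I'll hand it in.

```bash
python3 -c "
from workcell import env
print(env.close_job(), env.current_time_s())"
```

```text
the job is handed in; nothing more can be done
the job is handed in; nothing more can be done
```

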